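# Refit the hinge pin of the soap cabinet's drooping door

### The job

The soap cabinet's door has drooped because the pin of its upper hinge is out. Take the red-knobbed hinge pin from the wooden block, thread it down through the door's knuckle and, finding the hole by feel and without forcing it, on through the cabinet's knuckle below until its collar sits fully home; then push the door gently shut, let go of everything, and leave the other things where they are.

Things in the scene. Friction and masses are not known exactly. Their poses are not given: they have to be found in the camera images.
- pin_knob (a point): Grip point of the loose steel hinge pin (80 g), on its axis in the red plastic knob (16 mm thick, 36 mm high), 12 mm below the knob's top, 28 mm above the underside of the collar (22 mm wide, 4 mm thick) on which the knob stands, and 82 mm above the tip of the shank.
- hinge_pin: The hinge pin, origin at the tip of its shank, z up to the knob. Shank: round, 10 mm thick, 54 mm long from tip to collar, the lowest 2 mm tapering to 9.6 mm. It stands upright in one of the tool block's two holes, collar resting on the block's top.
- tool_block: Fixed wooden block 150 x 60 x 60 mm, origin under its centre, with two through holes 12 mm wide at x = -50 and +50 mm of its frame: the pin stands in one, the punch in the other.
- punch_handle (a point): Grip point of a drift punch of the same shape and size as the pin, but with a black handle; it stands in the block's other hole. A bystander.
- door_hole (a point): Centre of the top mouth of the door's upper knuckle, an upright steel tube (22 mm outside, 12 mm bore, 30 mm long, top 235 mm above the counter) fixed to the door. The pin's collar comes to rest on this mouth. Axes: z up the tube, -y from the hinge along the door to its free edge, -x out of the door's outer face.
- door_corner (a point): Top free corner of the white door, at mid thickness, about 220 mm above the counter, 212 mm from the hinge line. The door's panel is 195 mm wide, 205 high, 12 thick; its mid plane lies 7 mm from the hinge line on the cabinet's side. It weighs 0.6 kg and hangs on its lower hinge alone, 30 mm above the counter, so its top has sagged towards this corner.
- door (a joint): Opening angle of the door about its upright hinge, rad: 0 shut against its stop, starts at 0.3 to 0.52. From above, the free edge goes clockwise about the hinge as it opens. It stays where left; a push of under 2 N near the free edge swings it. A pin in the door's knuckle can drag the knuckle back over the cabinet's with 3 to 6 N; let go, it sags again.
- soap_cabinet: Fixed teal steel cabinet 150 mm deep, 215 wide, 230 high (5 mm lower than the door's knuckle); origin under its middle, front looking along -x. Its own upper knuckle, dark steel, 11.2 mm bore, top 203 mm up, hides under the door's; loosely screwed on, it differs each time: its hole lies 1 to 11 mm from the door's towards the hinge side (direction door_corner to door_hole), up to 4.5 mm to either side of that line.
- detergent_center (a point): Centre of a blue detergent bottle, 84 mm wide and 190 mm high, standing on the counter. A bystander.
- screwdriver_grip (a point): Handle of a screwdriver lying on the counter. A bystander.

How it is judged:
By the outcome, as a careful person would: the job done as asked, in the order asked, and still so for the second after the job is handed in, with the robot touching nothing.
It also fails if it takes over 72 s, if anything falls off the work surface, if the arm or the gripper's body presses on something with over 40 N, if the wrist force passes 120 N, or if a joint passes its speed limit or range.

### The arm

A 7-joint arm with a two-finger parallel gripper is mounted at the origin on the work surface. World frame = base frame: x ahead of the robot, y to its left, z up, the work surface at z = 0. Lengths are in mm, angles in rad, forces in N, time in s.
With the tool pointing down it reaches from about 425 to 1025 mm from the base axis. Payload 3.6 kg.
Tool frame: the origin (TCP) lies between the finger pads; the fingertips stand 8 mm ahead of it and the grasp point (between the pads) lies 11 mm behind it; z points along the fingers, y is the line along which they close (so a half turn about z gives the same grasp; the last joint's range is limited). The gripper opens to 85 mm and grips with 20 to 120 N. Pads are 22 mm wide; open, the fingers measure 114 mm over their backs; the gripper's body (76 mm by 85 mm) begins 54 mm behind the grasp point. The pads swing forward as they close: fully open they stand 13 mm farther back than shut.
Start: joints at [1.067, 0.591, 0.048, 1.609, -0.033, 0.943, -0.034], TCP at [289.526, -664.684, 239.302] pointing down, gripper open.
Joint ranges: [-2.69, 2.69], [-0.47, 2.24], [-1.27, 1.36], [0.19, 2.51], [-1.53, 4.68], [0.08, 2.07], [-3.09, 3.09]. Speed limits (rad/s): [2.57, 2.57, 3.14, 3.14, 3.14, 3.14, 3.14].

### API

Orientations are given as a 3x3 rotation matrix whose columns are the frame's x, y, z axes.
In Python, from cell import r, optics gives the robot as it stands.
- The arm moves only by the tool step_arm, never from a script. Its arguments are lists of equal length, an entry for each row: "dp": the shift along the world's x, y, z in units of 25 mm (1.0 is 25 mm), a list of three; "angular": the turn, a rotation vector about the world's x, y, z in units of 8 degrees (1.0 is 8 degrees), a list of three; "grip": the opening, from 0 (shut) to 1 (fully open). A call has 1 to 10 rows; each row shifts and turns the commanded pose from where the row before left it; what a row does not reach is not made up. A row lasts 1/10 s, in which the tool goes at most 50 mm and 8.59 degrees, less where a joint would pass 70% of its speed; a pose out of reach is approached as far as the arm can. A call is refused whole if a number of a shift passes 1 or a number of a turn 1, either way. A call with a gripper value outside its range is refused whole. The fingers move at their own pace and stop on an object; the grip force is fixed at half the most. Time passes only in rows, so rows that do not move let the fingers close. It gives the time, the measured TCP pose, the force, the opening and the grip force at its end, in the units of the state.
- r.sense(): the state, without advancing time (a new reading comes with each control period).
- optics.camera(name): name is "side" or "top"; returns a dict with "color" (480x640x3 uint8, red, green, blue), "depth" (480x640 float32, mm along the optical axis (not along the pixel's ray), 0 where there is no reading), "vertical_fov" (degrees; the focal length in pixels is half the picture's height over the tangent of half this angle, whatever the lens; pixels are square), "cx", "cy" (the principal point, pixels), "D" ([k1, k2, p1, p2, k3] as OpenCV has them; the pictures are not rectified), "cam_to_world" (4x4, takes a point from camera to world coordinates). Camera axes: x right, y down, z forward; pixel columns grow to the right and rows downward; lengths in mm; the calibration is good to about 2 mm. A picture is of the moment at which its call begins.
- r.finish_job(): hands the job in; it is judged then, once.
The state is a dict: "time_s": time; "joint_pos": joint angles; "joint_velocities": joint speeds; "tau": joint torques, N m; "ee_pos": TCP position; "eef_rot": TCP orientation; "force": force on the tool from outside, world axes, zero at the start; "wrist_torque": the same for the moment, N m; "finger_gap": finger opening in mm; "grasp_force": force on a finger pad.
Only numpy, scipy, OpenCV 4.12 (cv2) and the standard library are available. Lean on these libraries where they do the work, as an engineer would, in place of code of your own. Each camera call takes 0.05 s, during which the arm holds its last target. There are 200 camera calls.

## Working session

There is one attempt and no reset: what is moved stays moved. The work goes in short steps, Python scripts to look and compute and a tool call to move; the robot and the scene stay as the last step left them, time stands still between calls to the robot, and variables do not carry over. Pictures are saved under pics/ and viewed, at most 10 in all, crops included, and the job is handed in when it is done.

Besides the shell and the picture viewer there is one more tool, called after "Call:" in YAML: its name, and indented under it one key for each argument. step_arm: Moves the arm, as the interface text tells. Its arguments: {"type":"object","properties":{"dp":{"type":"array","items":{"type":"array","items":{"type":"number"}}},"angular":{"type":"array","items":{"type":"array","items":{"type":"number"}}},"grip":{"type":"array","items":{"type":"number"}}},"required":["dp","angular","grip"]}

```bash
mkdir -p pics
cat > h.py <<'E'
import numpy as np, cv2
from cell import r, optics
def cam(n):
    c=optics.camera(n); f=240/np.tan(np.radians(c["vertical_fov"])/2)
    c["K"]=np.array([[f,0,c["cx"]],[0,f,c["cy"]],[0,0,1]]); c["D"]=np.array(c["D"],float); c["T"]=np.array(c["cam_to_world"]); return c
def ray(c,px):
    n=cv2.undistortPoints(np.array(px,float).reshape(-1,1,2),c["K"],c["D"]).reshape(-1,2)
    d=np.c_[n,np.ones(len(n))]@c["T"][:3,:3].T
    return c["T"][:3,3],d
def plane(c,px,z):
    o,d=ray(c,px); return o+d*((z-o[2])/d[:,2])[:,None]
def cloud(c):
    v,u=np.mgrid[0:480,0:640]; o,d=ray(c,np.c_[u.ravel(),v.ravel()])
    return (o+d*c["depth"].reshape(-1,1)).reshape(480,640,3)
def save(c,n): cv2.imwrite("pics/"+n,cv2.cvtColor(c["color"],cv2.COLOR_RGB2BGR))
def blobs(m,a=30):
    n,l,s,ce=cv2.connectedComponentsWithStats(m.astype(np.uint8)); return [(s[i].tolist(),ce[i].round(1).tolist()) for i in range(1,n) if s[i,4]>=a]
E
python3 - <<'E'
from h import *
for n in("side","top"):
    c=cam(n); save(c,n+"0.png"); print(n,c["T"].round(2).tolist(),c["K"][0,0],c["D"])
    h=cv2.cvtColor(c["color"],cv2.COLOR_RGB2HSV); H,S,V=h[...,0],h[...,1],h[...,2]
    P=cloud(c)
    for k,m in dict(red=((H<8)|(H>172))&(S>130)&(V>60)).items():
        for b in blobs(m): print(k,b,P[int(b[1][1]),int(b[1][0])].round(1))
print({k:np.round(v,3).tolist() for k,v in r.sense().items()})
E
```

```text
side [[-0.74, -0.39, 0.55, -3.61], [-0.68, 0.41, -0.62, 563.23], [0.02, -0.82, -0.57, 749.27], [0.0, 0.0, 0.0, 1.0]] 589.3789701181327 [-0.052837  0.        0.        0.        0.      ]
red ([378, 209, 8, 17, 104], [381.3, 217.2]) [ 590.4 -285.8   87.3]
red ([379, 334, 39, 43, 683], [397.8, 355.0]) [363.5 -44.9  26. ]
top [[0.01, -1.0, 0.06, 483.26], [-1.0, -0.01, 0.01, -59.7], [-0.01, -0.06, -1.0, 1185.29], [0.0, 0.0, 0.0, 1.0]] 623.6181819901137 [-0.2075374  0.         0.         0.         0.       ]
red ([448, 208, 9, 9, 58], [452.2, 211.6]) [ 590.8 -289.3  102. ]
red ([292, 326, 54, 15, 634], [318.5, 333.1]) [367.4 -56.4  26.7]
{'time_s': 0.1, 'joint_pos': [1.066, 0.592, 0.048, 1.61, -0.033, 0.943, -0.034], 'joint_velocities': [-0.002, -0.001, 0.002, -0.003, -0.0, -0.001, 0.001], 'tau': [0.004, -55.0, 1.553, -19.882, 0.01, 0.004, 0.0], 'ee_pos': [289.236, -663.996, 238.231], 'eef_rot': [[0.917, 0.399, -0.001], [0.399, -0.917, 0.002], [-0.0, -0.002, -1.0]], 'force': [0.155, 0.375, 1.082], 'wrist_torque': [0.018, 0.016, -0.015], 'grasp_force': 0.0, 'finger_gap': 85.432}
```

View pics/side0.png

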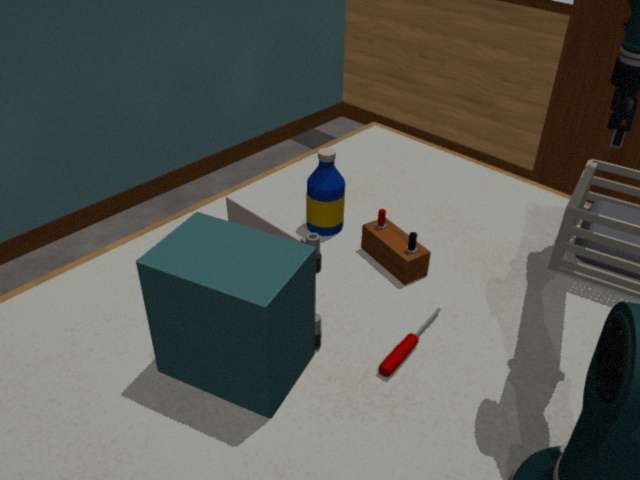

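View pics/top0.png

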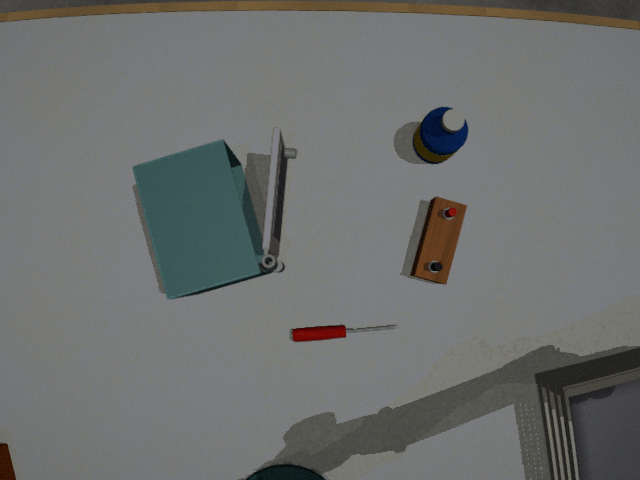

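Run:
```python
from h import *
T=cam("top"); S=cam("side"); PT=cloud(T);PS=cloud(S)
a=cv2.resize(T["color"][225:290,235:315],None,fx=5,fy=5,interpolation=2)
b=cv2.resize(S["color"][195:275,280:360],None,fx=5,fy=5,interpolation=2)
w=np.zeros((400,800,3),np.uint8); w[:325,:400]=a; w[:400,400:]=b
cv2.imwrite("pics/m1.png",w[...,::-1])
print("knob top",plane(T,[452.2,211.6],95),"punch",plane(T,[435.5,267],95))
for u,v in [(268,261),(269,256),(263,261),(277,130),(290,153)]: print((u,v),PT[v,u].round(1))
# red knob triangulation
def tri(a,b):
    (o1,d1),(o2,d2)=ray(T,a),ray(S,b); A=np.c_[d1[0],-d2[0]]; s=np.linalg.lstsq(A,o2-o1,rcond=None)[0]
    p,q=o1+s[0]*d1[0],o2+s[1]*d2[0]; return (p+q)/2,np.linalg.norm(p-q)
print(tri([452.2,211.6],[381.3,217.2]))
print(PT[225:290,:][...,2].max())
m=(PT[...,2]>215)&(PT[...,2]<245)&(PT[...,1]<40)&(PT[...,0]<650); m[300:]=0
for z in (226,232): 
  mm=(PT[245:280,250:290,2]>z); print(z,blobs(mm,5))
```

```text
knob top [[ 590.42021546 -291.12726297   95.        ]] punch [[ 492.11759325 -261.52488348   95.        ]]
(268, 261) [497.5  25.8 176.6]
(269, 256) [504.3  19.5 235.2]
(263, 261) [496.6  28.8 232.5]
(277, 130) [703.7  12.5 217.9]
(290, 153) [685.2  -3.8 121.7]
(array([ 592.83074468, -292.94249261,   82.2791037 ]), np.float64(2.9148688929113225))
1185.2907819179686
226 [([0, 0, 10, 31, 192], [3.1, 17.4]), ([11, 7, 15, 16, 125], [17.6, 15.0])]
232 [([11, 8, 14, 15, 100], [17.5, 15.6])]
```

View pics/m1.png

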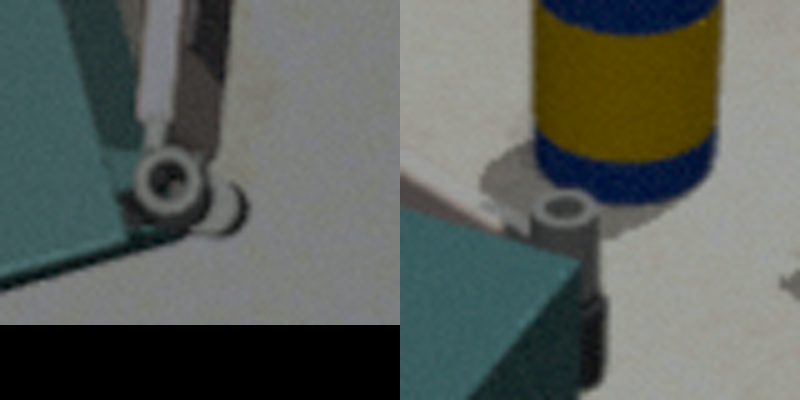

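```bash
cat >> h.py <<'E'
def tri(T,a,S,b):
    (o1,d1),(o2,d2)=ray(T,a),ray(S,b); A=np.c_[d1[0],-d2[0]]; s=np.linalg.lstsq(A,o2-o1,rcond=None)[0]
    p,q=o1+s[0]*d1[0],o2+s[1]*d2[0]; return ((p+q)/2).round(1),(p-q).round(1)
def red(c,s=110):
    h=cv2.cvtColor(c["color"],cv2.COLOR_RGB2HSV); H,S,V=h[...,0],h[...,1],h[...,2]
    return ((H<8)|(H>172))&(S>s)&(V>40)
E
python3 - <<'E'
from h import *
T=cam("top"); S=cam("side"); PT=cloud(T);PS=cloud(S)
print("mouth",tri(T,[268.2,261.0],S,[312.6,236.2]),plane(T,[268.2,261],235),plane(S,[312.6,236.2],235))
for c,P in((T,PT),(S,PS)):
    m=red(c); print(blobs(m))
    q=P[m]; q=q[(q[:,0]>520)]; print(q.mean(0).round(1),q[q[:,2]>95].mean(0).round(1),q.min(0).round(0),q.max(0).round(0),len(q))
# knuckle rim from depth
for c,P in((T,PT),(S,PS)):
    k=(np.abs(P[...,2]-235)<2.5)&(np.abs(P[...,0]-498)<16)&(np.abs(P[...,1]-24)<16)
    q=P[k]; print("rim",len(q),(q.min(0)+q.max(0))/2,q.mean(0)); 
    mm=np.argwhere(k); print(mm.min(0),mm.max(0))
# collar disk, block top
for xy in ((590,-291),(492,-261)):
    k=(np.abs(PT[...,2]-64)<3)&(np.hypot(PT[...,0]-xy[0],PT[...,1]-xy[1])<25); print("collar z64",k.sum())
k=(np.abs(PT[...,2]-60)<3)&(PT[...,0]>440)&(PT[...,0]<640)&(PT[...,1]<-200)&(PT[...,1]>-340)
b=cv2.minAreaRect(np.argwhere(k)[:,::-1].astype(np.float32)); print(b); print(plane(T,cv2.boxPoints(b),60).round(1), plane(T,b[0],60))
k=(PT[...,2]>209)&(PT[...,2]<227)&(PT[...,1]<22)&(PT[...,1]>-20)&(PT[...,0]>515)&(PT[...,0]<730); q=PT[k]; print("door",q[q[:,0]>q[:,0].max()-8].mean(0),q[q[:,0]<535].mean(0))
k=(PT[...,2]>20)&(PT[...,2]<180)&(PT[...,0]>630)&(PT[...,1]<-200)&(PT[...,1]>-380);q=PT[k];print("bottle",q.min(0),q.max(0))
E
```

```text
mouth (array([497.4,  21.1, 236.5]), array([-1.6, -1.3, -0.1])) [[496.67135973  20.58744897 235.        ]] [[499.77701124  20.08926648 235.        ]]
[([446, 208, 11, 9, 64], [451.8, 211.6]), ([292, 325, 54, 17, 676], [318.3, 332.8])]
[ 589.9 -289.3   97.2] [ 589.7 -289.8   99.3] [ 582. -298.   65.] [ 597. -282.  103.] 68
[([378, 209, 8, 17, 105], [381.3, 217.2]), ([379, 333, 39, 44, 708], [397.7, 355.1])]
[  725.  -1040.5    -3.4] [  646.3 -1174.6   171.4] [  525. -2135.  -713.] [2266.  -22.  327.] 325
rim 91 [497.34918876  24.68409296 234.96071766] [497.56998106  21.57521235 234.54570406]
[254 257] [267 274]
rim 86 [498.62882213  20.59842929 235.00407305] [498.37103183  21.91339954 235.14984267]
[233 306] [241 319]
collar z64 142
collar z64 120
((440.4039001464844, 240.0192413330078), (33.59131622314453, 81.7417984008789), 15.255120277404785)
[[ 477.4 -227.7   60. ]
 [ 621.6 -266.6   60. ]
 [ 606.5 -326.9   60. ]
 [ 462.  -287.4   60. ]] [[ 541.55550111 -276.74985673   60.        ]]
door [705.22104708  13.34930935 216.20878187] [527.27670351  20.83002335 218.52418384]
bottle [ 691.57374586 -314.03061419   20.10359682] [ 774.6685663  -230.95312011  179.93275855]
```

Call:
step_arm:
  dp:
    - [0.6, 0.75, 0]
    - [0.6, 0.75, 0]
    - [0.6, 0.75, 0]
    - [0.6, 0.75, 0]
    - [0.6, 0.75, 0]
    - [0.6, 0.75, 0]
    - [0.6, 0.75, 0]
    - [0.6, 0.75, 0]
    - [0.6, 0.75, 0]
    - [0.6, 0.75, 0]
  angular:
    - [0, 0, 0]
    - [0, 0, 0]
    - [0, 0, 0]
    - [0, 0, 0]
    - [0, 0, 0]
    - [0, 0, 0]
    - [0, 0, 0]
    - [0, 0, 0]
    - [0, 0, 0]
    - [0, 0, 0]
  grip: [1, 1, 1, 1, 1, 1, 1, 1, 1, 1]

```text
time_s: 1.3
ee_pos: [440.1, -476.4, 239.4]
eef_rot: [[0.917, 0.399, 0.0], [0.399, -0.917, -0.0], [0.0, 0.0, -1.0]]
force: [-0.2, 0.4, -0.1]
finger_gap: 85.3
grasp_force: 0.0
```

Call:
step_arm:
  dp:
    - [0.6, 0.75, 0]
    - [0.6, 0.75, 0]
    - [0.6, 0.75, 0]
    - [0.6, 0.75, 0]
    - [0.6, 0.75, 0]
    - [0.6, 0.75, 0]
    - [0.6, 0.75, 0]
    - [0.6, 0.75, 0]
    - [0.6, 0.75, 0]
    - [0.6, 0.75, 0]
  angular:
    - [0, 0, 0]
    - [0, 0, 0]
    - [0, 0, 0]
    - [0, 0, 0]
    - [0, 0, 0]
    - [0, 0, 0]
    - [0, 0, 0]
    - [0, 0, 0]
    - [0, 0, 0]
    - [0, 0, 0]
  grip: [1, 1, 1, 1, 1, 1, 1, 1, 1, 1]

```text
time_s: 2.3
ee_pos: [590.1, -288.9, 239.4]
eef_rot: [[0.917, 0.399, 0.0], [0.399, -0.917, -0.0], [-0.0, 0.0, -1.0]]
force: [0.1, -0.9, -0.3]
finger_gap: 85.6
grasp_force: 0.0
```

Call:
step_arm:
  dp:
    - [0, 0, -0.5]
    - [0, 0, -0.5]
    - [0, 0, -0.5]
    - [0, 0, -0.5]
    - [0, 0, 0]
    - [0, 0, 0]
  angular:
    - [0, 0, 0]
    - [0, 0, 0]
    - [0, 0, 0]
    - [0, 0, 0]
    - [0, 0, 0]
    - [0, 0, 0]
  grip: [0.6, 0.6, 0.6, 0.6, 0.6, 0.6]

```text
time_s: 2.9
ee_pos: [588.8, -290.3, 188.6]
eef_rot: [[0.917, 0.398, -0.001], [0.398, -0.917, 0.0], [-0.001, -0.001, -1.0]]
force: [-1.0, -0.2, 0.5]
finger_gap: 51.4
grasp_force: 0.0
```

Call:
step_arm:
  dp:
    - [0, 0, -0.5]
    - [0, 0, -0.5]
    - [0, 0, -0.5]
    - [0, 0, -0.5]
    - [0, 0, -0.5]
    - [0, 0, -0.5]
    - [0, 0, -0.5]
    - [0, 0, -0.5]
    - [0, 0, -0.4]
    - [0, 0, 0]
  angular:
    - [0, 0, 0]
    - [0, 0, 0]
    - [0, 0, 0]
    - [0, 0, 0]
    - [0, 0, 0]
    - [0, 0, 0]
    - [0, 0, 0]
    - [0, 0, 0]
    - [0, 0, 0]
    - [0, 0, 0]
  grip: [0.6, 0.6, 0.6, 0.6, 0.6, 0.6, 0.6, 0.6, 0.6, 0.6]

```text
time_s: 3.9
ee_pos: [588.5, -289.1, 77.4]
eef_rot: [[0.917, 0.399, -0.003], [0.399, -0.917, 0.001], [-0.002, -0.002, -1.0]]
force: [0.1, 0.3, 0.8]
finger_gap: 51.1
grasp_force: 0.0
```

Call:
step_arm:
  dp:
    - [0, 0, 0]
    - [0, 0, 0]
    - [0, 0, 0]
    - [0, 0, 0]
    - [0, 0, 0]
    - [0, 0, 0]
    - [0, 0, 0]
    - [0, 0, 0]
  angular:
    - [0, 0, 0]
    - [0, 0, 0]
    - [0, 0, 0]
    - [0, 0, 0]
    - [0, 0, 0]
    - [0, 0, 0]
    - [0, 0, 0]
    - [0, 0, 0]
  grip: [0, 0, 0, 0, 0, 0, 0, 0]

```text
time_s: 4.7
ee_pos: [590.1, -290.0, 80.1]
eef_rot: [[0.917, 0.399, 0.001], [0.399, -0.917, -0.001], [0.001, 0.001, -1.0]]
force: [0.8, -0.0, 5.8]
finger_gap: 14.3
grasp_force: 59.0
```

Call:
step_arm:
  dp:
    - [0, 0, 0.2]
    - [0, 0, 0.4]
    - [0, 0, 0.6]
    - [0, 0, 1]
    - [0, 0, 1]
    - [0, 0, 1]
    - [0, 0, 1]
    - [0, 0, 1]
    - [0, 0, 1]
    - [0, 0, 1]
  angular:
    - [0, 0, 0]
    - [0, 0, 0]
    - [0, 0, 0]
    - [0, 0, 0]
    - [0, 0, 0]
    - [0, 0, 0]
    - [0, 0, 0]
    - [0, 0, 0]
    - [0, 0, 0]
    - [0, 0, 0]
  grip: [0, 0, 0, 0, 0, 0, 0, 0, 0, 0]

```text
time_s: 5.7
ee_pos: [588.3, -288.8, 286.1]
eef_rot: [[0.917, 0.4, -0.002], [0.4, -0.917, 0.001], [-0.001, -0.002, -1.0]]
force: [0.9, 0.2, -2.1]
finger_gap: 14.1
grasp_force: 58.8
```

Call:
step_arm:
  dp:
    - [0, 0, 1]
    - [0, 0, 0.6]
    - [0, 0.9, 0]
    - [0, 0.9, 0]
    - [0, 0.9, 0]
    - [0, 0.9, 0]
    - [0, 0.9, 0]
    - [0, 0.9, 0]
    - [0, 0.9, 0]
    - [0, 0.9, 0]
  angular:
    - [0, 0, 0]
    - [0, 0, 0]
    - [0, 0, 0]
    - [0, 0, 0]
    - [0, 0, 0]
    - [0, 0, 0]
    - [0, 0, 0]
    - [0, 0, 0]
    - [0, 0, 0]
    - [0, 0, 0]
  grip: [0, 0, 0, 0, 0, 0, 0, 0, 0, 0]

```text
time_s: 6.7
ee_pos: [588.3, -108.5, 324.2]
eef_rot: [[0.917, 0.4, -0.002], [0.4, -0.917, 0.0], [-0.002, -0.001, -1.0]]
force: [0.5, -0.7, -1.0]
finger_gap: 14.3
grasp_force: 58.8
```

Call:
step_arm:
  dp:
    - [-0.7, 0.9, 0]
    - [-0.7, 0.9, 0]
    - [-0.7, 0.9, 0]
    - [-0.7, 0.9, 0]
    - [-0.7, 0.9, 0]
    - [-0.2, 0.7, 0]
    - [0, 0, 0]
    - [0, 0, 0]
    - [0, 0, 0]
    - [0, 0, 0]
  angular:
    - [0, 0, 0]
    - [0, 0, 0]
    - [0, 0, 0]
    - [0, 0, 0]
    - [0, 0, 0]
    - [0, 0, 0]
    - [0, 0, 0]
    - [0, 0, 0]
    - [0, 0, 0]
    - [0, 0, 0]
  grip: [0, 0, 0, 0, 0, 0, 0, 0, 0, 0]

```text
time_s: 7.7
ee_pos: [497.3, 19.1, 324.3]
eef_rot: [[0.918, 0.397, -0.0], [0.397, -0.918, -0.0], [-0.0, 0.0, -1.0]]
force: [-0.1, 0.1, -1.0]
finger_gap: 14.1
grasp_force: 58.8
```

Run:
```python
from h import *
T=cam("top"); S=cam("side")
w=np.zeros((600,800,3),np.uint8)
w[:,:400]=cv2.resize(T["color"][200:300,235:302],(400,600),interpolation=2)
w[:,400:]=cv2.resize(S["color"][170:270,275:342],(400,600),interpolation=2)
cv2.imwrite("pics/m2.png",w[...,::-1])
s=r.sense(); print({k:np.round(s[k],2).tolist() for k in("ee_pos","force","joint_pos","finger_gap","grasp_force")})
for c in (T,S): print(blobs(red(c,90),8))
```

```text
{'ee_pos': [497.26, 19.4, 324.21], 'force': [-0.07, -0.72, -1.58], 'joint_pos': [-0.05, 0.2, -0.09, 2.01, 0.02, 0.92, -1.32], 'finger_gap': 14.07, 'grasp_force': 58.83}
[([292, 325, 54, 17, 696], [318.4, 332.9])]
[([310, 194, 8, 3, 16], [313.1, 195.2]), ([379, 333, 40, 44, 727], [397.8, 354.9])]
```

View pics/m2.png

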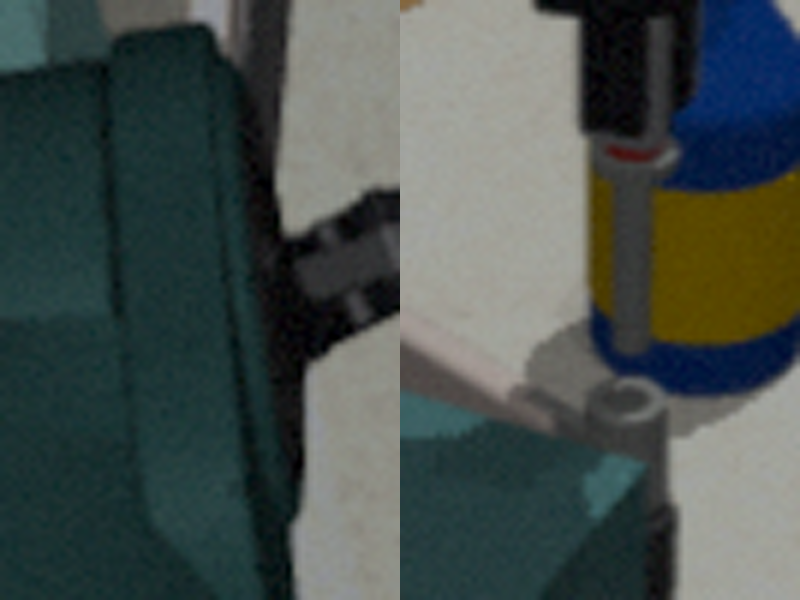

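Run:
```python
from h import *
S=cam("side")
g=cv2.cvtColor(S["color"],cv2.COLOR_RGB2GRAY).astype(float)
for v in range(199,228,3): print(v,g[v,304:324].astype(int).tolist())
s=np.mean([r.sense()["ee_pos"] for _ in range(5)],0);print(s)
print("tip",plane(S,[313.9,228.2],253.2),"mouth",plane(S,[312.9,236.3],235))
print("collar",plane(S,[275+(636-400)/5.97,170+158/6],253+54))
for p in ([497,20.3,253],[497,20.3,307]):
    o=np.linalg.inv(S["T"]); print(cv2.projectPoints(np.array([p],float),cv2.Rodrigues(o[:3,:3])[0],o[:3,3],S["K"],S["D"])[0].ravel())
```

```text
199 [157, 145, 102, 62, 55, 60, 55, 56, 56, 58, 54, 55, 55, 55, 50, 47, 31, 28, 22, 21]
202 [162, 150, 105, 61, 59, 63, 55, 55, 57, 56, 59, 56, 53, 59, 62, 63, 69, 65, 65, 56]
205 [160, 148, 104, 65, 56, 61, 55, 53, 55, 56, 56, 54, 55, 58, 67, 68, 68, 67, 67, 68]
208 [159, 147, 104, 63, 58, 59, 54, 56, 55, 60, 55, 52, 54, 58, 65, 69, 70, 64, 69, 70]
211 [158, 147, 101, 64, 60, 59, 53, 55, 55, 53, 59, 53, 56, 58, 67, 68, 68, 66, 69, 69]
214 [159, 149, 106, 65, 59, 55, 55, 53, 53, 56, 56, 54, 53, 62, 69, 66, 70, 68, 68, 68]
217 [151, 140, 100, 63, 59, 59, 54, 54, 57, 57, 53, 55, 52, 68, 66, 69, 67, 65, 71, 65]
220 [150, 140, 105, 52, 58, 59, 59, 54, 57, 56, 58, 56, 53, 61, 68, 71, 69, 72, 69, 70]
223 [135, 101, 73, 28, 22, 19, 45, 50, 55, 58, 59, 56, 59, 61, 67, 67, 67, 69, 67, 68]
226 [90, 87, 81, 34, 20, 19, 40, 49, 59, 60, 57, 53, 45, 51, 57, 65, 58, 64, 65, 67]
[497.21252453  19.5865171  324.19732614]
tip [[495.02322836  22.57708154 253.2       ]] mouth [[499.26415082  19.96488325 235.        ]]
collar [[497.1277987   19.95093524 307.        ]]
[313.97489543 227.19424967]
[314.43136008 196.45291454]
```

Call:
step_arm:
  dp:
    - [0.04, 0.01, -0.3]
    - [0, 0, -0.2]
    - [0, 0, -0.1]
    - [0, 0, 0]
  angular:
    - [0, 0, 0]
    - [0, 0, 0]
    - [0, 0, 0]
    - [0, 0, 0]
  grip: [0, 0, 0, 0]

```text
time_s: 8.25
ee_pos: [497.6, 20.5, 308.5]
eef_rot: [[0.917, 0.399, -0.002], [0.399, -0.917, -0.0], [-0.002, -0.0, -1.0]]
force: [-0.2, 0.5, -1.4]
finger_gap: 14.2
grasp_force: 58.8
```

Call:
step_arm:
  dp:
    - [0, 0, -0.04]
    - [0, 0, -0.04]
    - [0, 0, -0.04]
    - [0, 0, 0]
  angular:
    - [0, 0, 0]
    - [0, 0, 0]
    - [0, 0, 0]
    - [0, 0, 0]
  grip: [0, 0, 0, 0]

```text
time_s: 8.65
ee_pos: [498.0, 20.6, 306.3]
eef_rot: [[0.917, 0.399, -0.0], [0.399, -0.917, -0.0], [-0.0, -0.0, -1.0]]
force: [-0.8, 0.6, -0.9]
finger_gap: 14.2
grasp_force: 58.8
```

Call:
step_arm:
  dp:
    - [0, 0, -0.04]
    - [0, 0, -0.04]
    - [0, 0, 0]
  angular:
    - [0, 0, 0]
    - [0, 0, 0]
    - [0, 0, 0]
  grip: [0, 0, 0]

```text
time_s: 8.95
ee_pos: [497.9, 20.5, 304.2]
eef_rot: [[0.917, 0.399, -0.0], [0.399, -0.917, -0.0], [-0.0, -0.0, -1.0]]
force: [-0.3, -0.0, -0.5]
finger_gap: 14.1
grasp_force: 58.8
```

Call:
step_arm:
  dp:
    - [0, 0, -0.04]
    - [0, 0, -0.04]
    - [0, 0, 0]
  angular:
    - [0, 0, 0]
    - [0, 0, 0]
    - [0, 0, 0]
  grip: [0, 0, 0]

```text
time_s: 9.25
ee_pos: [497.9, 20.6, 302.1]
eef_rot: [[0.917, 0.399, -0.0], [0.399, -0.917, -0.0], [-0.0, -0.0, -1.0]]
force: [0.8, 0.1, -0.8]
finger_gap: 14.2
grasp_force: 58.8
```

Call:
step_arm:
  dp:
    - [0, 0, -0.04]
    - [0, 0, -0.04]
    - [0, 0, 0]
  angular:
    - [0, 0, 0]
    - [0, 0, 0]
    - [0, 0, 0]
  grip: [0, 0, 0]

```text
time_s: 9.55
ee_pos: [498.0, 20.6, 300.1]
eef_rot: [[0.917, 0.399, -0.0], [0.399, -0.917, -0.0], [-0.0, -0.0, -1.0]]
force: [0.5, 1.1, -2.1]
finger_gap: 14.0
grasp_force: 58.8
```

Call:
step_arm:
  dp:
    - [0, 0, -0.06]
    - [0, 0, -0.06]
    - [0, 0, -0.06]
    - [0, 0, -0.06]
    - [0, 0, 0]
  angular:
    - [0, 0, 0]
    - [0, 0, 0]
    - [0, 0, 0]
    - [0, 0, 0]
    - [0, 0, 0]
  grip: [0, 0, 0, 0, 0]

```text
time_s: 10.05
ee_pos: [497.9, 20.6, 294.0]
eef_rot: [[0.917, 0.399, -0.001], [0.399, -0.917, -0.0], [-0.0, -0.0, -1.0]]
force: [0.3, -0.1, -1.2]
finger_gap: 14.0
grasp_force: 58.9
```

Call:
step_arm:
  dp:
    - [0, 0, -0.06]
    - [0, 0, -0.06]
    - [0, 0, -0.06]
    - [0, 0, -0.06]
    - [0, 0, 0]
  angular:
    - [0, 0, 0]
    - [0, 0, 0]
    - [0, 0, 0]
    - [0, 0, 0]
    - [0, 0, 0]
  grip: [0, 0, 0, 0, 0]

```text
time_s: 10.55
ee_pos: [497.8, 20.6, 288.0]
eef_rot: [[0.917, 0.399, -0.001], [0.399, -0.917, -0.0], [-0.001, -0.0, -1.0]]
force: [-0.8, 0.2, -1.9]
finger_gap: 13.6
grasp_force: 58.8
```

Call:
step_arm:
  dp:
    - [0, 0, -0.06]
    - [0, 0, -0.06]
    - [0, 0, -0.06]
    - [0, 0, -0.06]
    - [0, 0, 0]
  angular:
    - [0, 0, 0]
    - [0, 0, 0]
    - [0, 0, 0]
    - [0, 0, 0]
    - [0, 0, 0]
  grip: [0, 0, 0, 0, 0]

```text
time_s: 11.05
ee_pos: [497.8, 20.5, 282.0]
eef_rot: [[0.917, 0.399, -0.001], [0.399, -0.917, -0.0], [-0.001, -0.0, -1.0]]
force: [-0.3, -0.3, -1.8]
finger_gap: 14.2
grasp_force: 58.8
```

Run:
```python
from h import *
S=cam("side")
w=cv2.resize(S["color"][170:270,260:360],(600,600),interpolation=2)
cv2.imwrite("pics/m3.png",w[...,::-1])
```

```text
(no output)
```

View pics/m3.png

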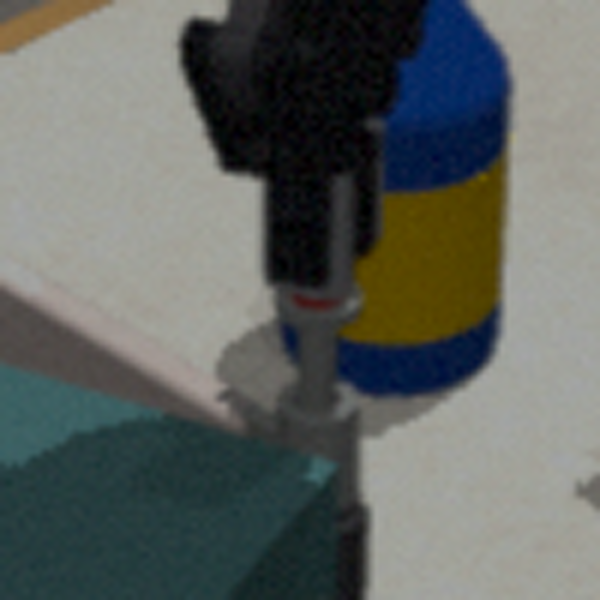

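Run:
```python
import cv2,numpy as np
f=lambda a:cv2.resize(np.clip(a.astype(float)*2.2,0,255).astype(np.uint8),(400,400),interpolation=2)
t=cv2.imread("pics/top0.png");s=cv2.imread("pics/side0.png")
cv2.imwrite("pics/m4.png",np.hstack([f(t[245:285,250:290]),f(s[230:270,290:330])]))
```

```text
(no output)
```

View pics/m4.png

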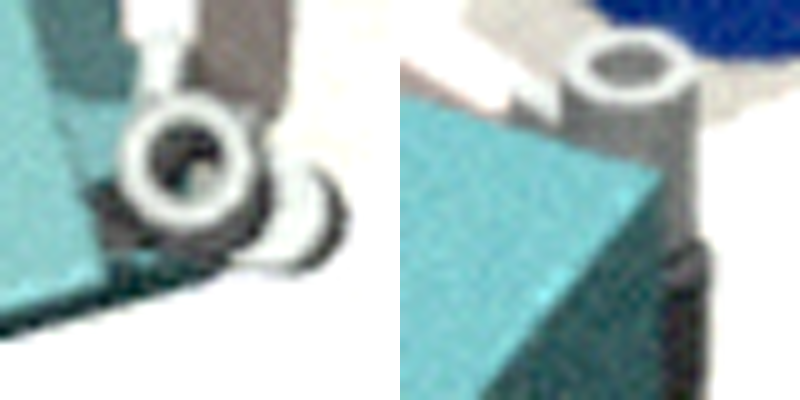

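Run:
```python
from h import *
T=cam("top");S=cam("side")
print(plane(T,[269.8,263.2],203),plane(T,[268.2,260.5],235))
a=plane(S,[321.2,262],190)[0];b=plane(S,[319.7,248],219)[0]
n=np.array([-.74,-.68,0])/np.hypot(.74,.68); print((a-b)@n)
```

```text
[[493.69469812  20.69892962 203.        ]] [[497.43420487  20.60109977 235.        ]]
2.8583660902838317
```

Call:
step_arm:
  dp:
    - [-0.02, 0, -0.06]
    - [-0.02, 0, -0.06]
    - [-0.02, 0, -0.06]
    - [-0.02, 0, -0.06]
    - [0, 0, 0]
  angular:
    - [0, 0, 0]
    - [0, 0, 0]
    - [0, 0, 0]
    - [0, 0, 0]
    - [0, 0, 0]
  grip: [0, 0, 0, 0, 0]

```text
time_s: 11.7
ee_pos: [497.0, 20.6, 277.0]
eef_rot: [[0.917, 0.399, 0.002], [0.399, -0.917, 0.0], [0.002, 0.001, -1.0]]
force: [-0.4, -0.6, 3.4]
finger_gap: 14.4
grasp_force: 59.3
```

Call:
step_arm:
  dp:
    - [0, 0, 0.02]
    - [-0.02, 0, 0]
    - [-0.02, 0, 0]
    - [-0.02, 0, 0]
    - [0, 0, 0]
  angular:
    - [0, 0, 0]
    - [0, 0, 0]
    - [0, 0, 0]
    - [0, 0, 0]
    - [0, 0, 0]
  grip: [0, 0, 0, 0, 0]

```text
time_s: 12.2
ee_pos: [495.4, 20.6, 277.0]
eef_rot: [[0.917, 0.399, 0.002], [0.399, -0.917, 0.0], [0.002, 0.001, -1.0]]
force: [2.3, -1.0, 0.4]
finger_gap: 14.4
grasp_force: 58.9
```

Call:
step_arm:
  dp:
    - [-0.02, 0, 0]
    - [0, 0, 0]
  angular:
    - [0, 0, 0]
    - [0, 0, 0]
  grip: [0, 0]

```text
time_s: 12.4
ee_pos: [495.1, 20.6, 277.0]
eef_rot: [[0.917, 0.399, 0.002], [0.399, -0.917, 0.0], [0.002, 0.001, -1.0]]
force: [4.2, -0.0, -0.7]
finger_gap: 14.3
grasp_force: 58.9
```

Call:
step_arm:
  dp:
    - [0, 0, -0.02]
    - [-0.02, 0, 0]
    - [0, 0, 0]
  angular:
    - [0, 0, 0]
    - [0, 0, 0]
    - [0, 0, 0]
  grip: [0, 0, 0]

```text
time_s: 12.7
ee_pos: [494.7, 20.6, 276.9]
eef_rot: [[0.917, 0.399, 0.003], [0.399, -0.917, 0.0], [0.003, 0.001, -1.0]]
force: [5.0, -0.4, 3.8]
finger_gap: 14.2
grasp_force: 59.3
```

Call:
step_arm:
  dp:
    - [-0.02, 0, 0]
    - [0, 0, 0]
  angular:
    - [0, 0, 0]
    - [0, 0, 0]
  grip: [0, 0]

```text
time_s: 12.9
ee_pos: [494.0, 20.6, 276.9]
eef_rot: [[0.917, 0.399, 0.002], [0.399, -0.917, 0.0], [0.002, 0.001, -1.0]]
force: [5.3, -0.7, 3.4]
finger_gap: 14.1
grasp_force: 59.4
```

Call:
step_arm:
  dp:
    - [-0.02, 0, 0]
    - [0, 0, 0]
  angular:
    - [0, 0, 0]
    - [0, 0, 0]
  grip: [0, 0]

```text
time_s: 13.1
ee_pos: [493.4, 20.7, 276.9]
eef_rot: [[0.917, 0.399, 0.002], [0.399, -0.917, 0.0], [0.002, 0.001, -1.0]]
force: [5.4, -0.3, 4.6]
finger_gap: 14.2
grasp_force: 59.5
```

Call:
step_arm:
  dp:
    - [-0.02, 0, 0]
    - [0, 0, 0]
  angular:
    - [0, 0, 0]
    - [0, 0, 0]
  grip: [0, 0]

```text
time_s: 13.3
ee_pos: [492.9, 20.7, 276.8]
eef_rot: [[0.917, 0.399, 0.002], [0.399, -0.917, 0.0], [0.002, 0.001, -1.0]]
force: [5.1, -0.5, 3.9]
finger_gap: 14.2
grasp_force: 59.5
```

Call:
step_arm:
  dp:
    - [-0.02, 0, 0]
    - [0, 0, 0]
  angular:
    - [0, 0, 0]
    - [0, 0, 0]
  grip: [0, 0]

```text
time_s: 13.5
ee_pos: [492.0, 20.7, 276.6]
eef_rot: [[0.917, 0.399, 0.001], [0.399, -0.917, 0.0], [0.001, 0.0, -1.0]]
force: [5.3, -0.5, 3.9]
finger_gap: 13.8
grasp_force: 59.4
```

Call:
step_arm:
  dp:
    - [-0.02, 0, 0]
    - [0, 0, 0]
  angular:
    - [0, 0, 0]
    - [0, 0, 0]
  grip: [0, 0]

```text
time_s: 13.7
ee_pos: [490.6, 20.9, 276.0]
eef_rot: [[0.917, 0.399, -0.001], [0.399, -0.917, 0.0], [-0.001, -0.001, -1.0]]
force: [4.6, 1.3, 1.8]
finger_gap: 14.6
grasp_force: 59.2
```

Call:
step_arm:
  dp:
    - [-0.02, 0, 0]
    - [0, 0, 0]
  angular:
    - [0, 0, 0]
    - [0, 0, 0]
  grip: [0, 0]

```text
time_s: 13.9
ee_pos: [490.3, 20.8, 276.1]
eef_rot: [[0.917, 0.399, -0.0], [0.399, -0.917, 0.0], [-0.0, -0.0, -1.0]]
force: [6.4, 0.7, 0.5]
finger_gap: 14.3
grasp_force: 59.1
```

Call:
step_arm:
  dp:
    - [-0.02, 0, 0]
    - [0, 0, 0]
  angular:
    - [0, 0, 0]
    - [0, 0, 0]
  grip: [0, 0]

```text
time_s: 14.1
ee_pos: [490.1, 20.8, 276.1]
eef_rot: [[0.917, 0.4, 0.0], [0.4, -0.917, 0.0], [0.0, -0.0, -1.0]]
force: [5.0, 0.2, -0.4]
finger_gap: 13.9
grasp_force: 59.1
```

Call:
step_arm:
  dp:
    - [0, 0, -0.03]
    - [0, 0, -0.03]
    - [0, 0, 0]
  angular:
    - [0, 0, 0]
    - [0, 0, 0]
    - [0, 0, 0]
  grip: [0, 0, 0]

```text
time_s: 14.4
ee_pos: [490.2, 20.9, 274.8]
eef_rot: [[0.917, 0.4, 0.0], [0.4, -0.917, 0.0], [0.001, -0.0, -1.0]]
force: [5.3, 1.4, 1.7]
finger_gap: 14.3
grasp_force: 59.2
```

It dips: the tip has found the hole. Going on gently.

Call:
step_arm:
  dp:
    - [0, 0, -0.04]
    - [0, 0, -0.04]
    - [0, 0, 0]
  angular:
    - [0, 0, 0]
    - [0, 0, 0]
    - [0, 0, 0]
  grip: [0, 0, 0]

```text
time_s: 14.7
ee_pos: [490.3, 20.9, 272.8]
eef_rot: [[0.917, 0.399, 0.001], [0.399, -0.917, 0.0], [0.001, -0.0, -1.0]]
force: [5.3, 1.1, 1.0]
finger_gap: 13.9
grasp_force: 59.2
```

Call:
step_arm:
  dp:
    - [0, 0, -0.04]
    - [0, 0, -0.04]
    - [0, 0, 0]
  angular:
    - [0, 0, 0]
    - [0, 0, 0]
    - [0, 0, 0]
  grip: [0, 0, 0]

```text
time_s: 15.0
ee_pos: [490.3, 20.9, 270.8]
eef_rot: [[0.917, 0.4, 0.001], [0.4, -0.917, 0.0], [0.001, -0.0, -1.0]]
force: [5.2, 1.6, 1.8]
finger_gap: 14.4
grasp_force: 59.2
```

Call:
step_arm:
  dp:
    - [0, 0.01, -0.04]
    - [0, 0, -0.04]
    - [0, 0, -0.04]
    - [0, 0, -0.04]
    - [0, 0, 0]
  angular:
    - [0, 0, 0]
    - [0, 0, 0]
    - [0, 0, 0]
    - [0, 0, 0]
    - [0, 0, 0]
  grip: [0, 0, 0, 0, 0]

```text
time_s: 15.5
ee_pos: [490.5, 21.0, 266.8]
eef_rot: [[0.917, 0.399, 0.001], [0.399, -0.917, 0.0], [0.001, 0.0, -1.0]]
force: [5.7, 1.4, 1.3]
finger_gap: 14.2
grasp_force: 59.3
```

Call:
step_arm:
  dp:
    - [0, 0, -0.04]
    - [0, 0, -0.04]
    - [0, 0, -0.04]
    - [0, 0, -0.04]
    - [0, 0, 0]
  angular:
    - [0, 0, 0]
    - [0, 0, 0]
    - [0, 0, 0]
    - [0, 0, 0]
    - [0, 0, 0]
  grip: [0, 0, 0, 0, 0]

```text
time_s: 16.0
ee_pos: [490.5, 21.0, 262.9]
eef_rot: [[0.917, 0.4, 0.001], [0.4, -0.917, 0.0], [0.001, 0.0, -1.0]]
force: [5.6, 1.7, 1.6]
finger_gap: 14.2
grasp_force: 59.3
```

Call:
step_arm:
  dp:
    - [0, 0, -0.04]
    - [0, 0, -0.04]
    - [0, 0, -0.04]
    - [0, 0, 0]
  angular:
    - [0, 0, 0]
    - [0, 0, 0]
    - [0, 0, 0]
    - [0, 0, 0]
  grip: [0, 0, 0, 0]

```text
time_s: 16.4
ee_pos: [490.6, 21.0, 259.9]
eef_rot: [[0.917, 0.399, 0.001], [0.399, -0.917, 0.0], [0.001, 0.0, -1.0]]
force: [5.5, 0.8, 2.5]
finger_gap: 13.9
grasp_force: 59.3
```

Call:
step_arm:
  dp:
    - [0, 0, -0.04]
    - [0, 0, -0.04]
    - [0, 0, -0.02]
    - [0, 0, 0]
  angular:
    - [0, 0, 0]
    - [0, 0, 0]
    - [0, 0, 0]
    - [0, 0, 0]
  grip: [0, 0, 0, 0]

```text
time_s: 16.8
ee_pos: [490.7, 21.1, 257.5]
eef_rot: [[0.917, 0.399, 0.001], [0.399, -0.917, 0.0], [0.001, 0.0, -1.0]]
force: [7.0, 1.5, 2.3]
finger_gap: 14.2
grasp_force: 59.3
```

Call:
step_arm:
  dp:
    - [0, 0, -0.04]
    - [0, 0, -0.02]
    - [0, 0, 0]
  angular:
    - [0, 0, 0]
    - [0, 0, 0]
    - [0, 0, 0]
  grip: [0, 0, 0]

```text
time_s: 17.1
ee_pos: [490.7, 21.1, 256.0]
eef_rot: [[0.917, 0.399, 0.001], [0.399, -0.917, 0.0], [0.001, 0.0, -1.0]]
force: [5.5, 1.4, 2.2]
finger_gap: 14.1
grasp_force: 59.3
```

Call:
step_arm:
  dp:
    - [0, 0, -0.02]
    - [0, 0, 0]
  angular:
    - [0, 0, 0]
    - [0, 0, 0]
  grip: [0, 0]

```text
time_s: 17.3
ee_pos: [490.7, 21.0, 255.5]
eef_rot: [[0.917, 0.399, 0.001], [0.399, -0.917, 0.0], [0.001, 0.0, -1.0]]
force: [6.1, 1.2, 2.6]
finger_gap: 14.4
grasp_force: 59.3
```

Call:
step_arm:
  dp:
    - [0, 0, -0.02]
    - [0, 0, 0]
  angular:
    - [0, 0, 0]
    - [0, 0, 0]
  grip: [0, 0]

```text
time_s: 17.5
ee_pos: [490.8, 21.1, 255.2]
eef_rot: [[0.917, 0.399, 0.002], [0.399, -0.917, 0.0], [0.002, 0.0, -1.0]]
force: [5.7, 2.1, 4.3]
finger_gap: 13.9
grasp_force: 59.4
```

Call:
step_arm:
  dp:
    - [0, 0, -0.02]
    - [0, 0, 0]
  angular:
    - [0, 0, 0]
    - [0, 0, 0]
  grip: [0, 0]

```text
time_s: 17.7
ee_pos: [491.0, 21.1, 255.1]
eef_rot: [[0.917, 0.399, 0.002], [0.399, -0.917, 0.0], [0.002, 0.0, -1.0]]
force: [5.6, 1.4, 5.9]
finger_gap: 14.1
grasp_force: 59.7
```

Call:
step_arm:
  dp:
    - [0, 0, -0.02]
    - [0, 0, 0]
  angular:
    - [0, 0, 0]
    - [0, 0, 0]
  grip: [0, 0]

```text
time_s: 17.9
ee_pos: [491.1, 21.2, 255.0]
eef_rot: [[0.917, 0.399, 0.002], [0.399, -0.917, 0.0], [0.002, 0.0, -1.0]]
force: [3.4, 1.0, 9.0]
finger_gap: 14.5
grasp_force: 60.0
```

Call:
step_arm:
  dp:
    - [0, 0, 0]
    - [0, 0, 0]
    - [0, 0, 0]
    - [0, 0, 0]
    - [0, 0, 0]
  angular:
    - [0, 0, 0]
    - [0, 0, 0]
    - [0, 0, 0]
    - [0, 0, 0]
    - [0, 0, 0]
  grip: [0.6, 0.6, 0.6, 0.6, 0.6]

```text
time_s: 18.4
ee_pos: [489.0, 20.6, 253.2]
eef_rot: [[0.917, 0.399, -0.002], [0.399, -0.917, -0.0], [-0.002, -0.001, -1.0]]
force: [-0.7, -0.1, -0.7]
finger_gap: 51.0
grasp_force: 0.0
```

Call:
step_arm:
  dp:
    - [0, 0, 0.2]
    - [0, 0, 0.4]
    - [0, 0, 0.8]
    - [0, 0, 0.8]
    - [0, 0, 0.8]
    - [0, 0, 0.8]
    - [0, -1, 0.2]
    - [0, -1, 0]
    - [0, -1, 0]
    - [0, -1, 0]
  angular:
    - [0, 0, 0]
    - [0, 0, 0]
    - [0, 0, 0]
    - [0, 0, 0]
    - [0, 0, 0]
    - [0, 0, 0]
    - [0, 0, 0]
    - [0, 0, 0]
    - [0, 0, 0]
    - [0, 0, 0]
  grip: [0.6, 0.6, 0.6, 0.6, 0.6, 0.6, 0.6, 0.6, 0.6, 0.6]

```text
time_s: 19.4
ee_pos: [490.1, -80.1, 355.0]
eef_rot: [[0.917, 0.4, 0.001], [0.4, -0.917, -0.0], [0.001, 0.001, -1.0]]
force: [0.4, -0.3, 0.2]
finger_gap: 50.9
grasp_force: 0.0
```

Call:
step_arm:
  dp:
    - [0.6, -0.6, 0]
    - [0.6, -0.4, 0]
    - [0.6, 0, 0]
    - [0.6, 0, 0]
    - [0.6, 0, 0]
    - [0.6, 0, 0]
    - [0.6, 0, 0]
    - [0.6, 0, 0]
    - [0.6, 0, 0]
    - [0.6, 0, 0]
  angular:
    - [0, 0, 0]
    - [0, 0, 0]
    - [0, 0, 0]
    - [0, 0, 0]
    - [0, 0, 0]
    - [0, 0, 0]
    - [0, 0, 0]
    - [0, 0, 0]
    - [0, 0, 0]
    - [0, 0, 0]
  grip: [0, 0, 0, 0, 0, 0, 0, 0, 0, 0]

```text
time_s: 20.4
ee_pos: [641.3, -102.7, 353.6]
eef_rot: [[0.916, 0.401, -0.0], [0.401, -0.916, 0.001], [-0.0, -0.001, -1.0]]
force: [0.2, 0.7, 0.2]
finger_gap: 0.1
grasp_force: 0.0
```

Run:
```python
from h import *
T=cam("top"); S=cam("side"); P=cloud(T)
w=np.zeros((600,800,3),np.uint8)
w[:,:400]=cv2.resize(T["color"][110:290,200:320],(400,600),interpolation=2)
w[:,400:]=cv2.resize(S["color"][170:290,270:350],(400,600),interpolation=2)
cv2.imwrite("pics/m5.png",w[...,::-1])
m=red(T); print(blobs(m,8)); print(blobs(red(S),8))
k=(P[...,2]>205)&(P[...,2]<228)&(P[...,1]<60)&(P[...,1]>-20)&(P[...,0]>515)&(P[...,0]<730); q=P[k]; print("door",q[q[:,0]>q[:,0].max()-8].mean(0),q[:,0].max())
k=(P[...,0]>600)&(P[...,0]<720)&(P[...,1]>-100)&(P[...,1]<20)&(P[...,2]>80)&(P[...,2]<150); print("handle?",P[k].mean(0),k.sum())
```

```text
[([261, 256, 11, 11, 97], [265.8, 261.1]), ([292, 328, 10, 14, 109], [296.7, 334.1])]
[([308, 213, 10, 24, 225], [312.6, 224.5]), ([379, 333, 39, 44, 708], [397.7, 355.0])]
door [703.38512798  13.40987717 217.5164362 ] 706.9414132776986
handle? [664.60110627   4.50727554 116.80420318] 272
```

View pics/m5.png

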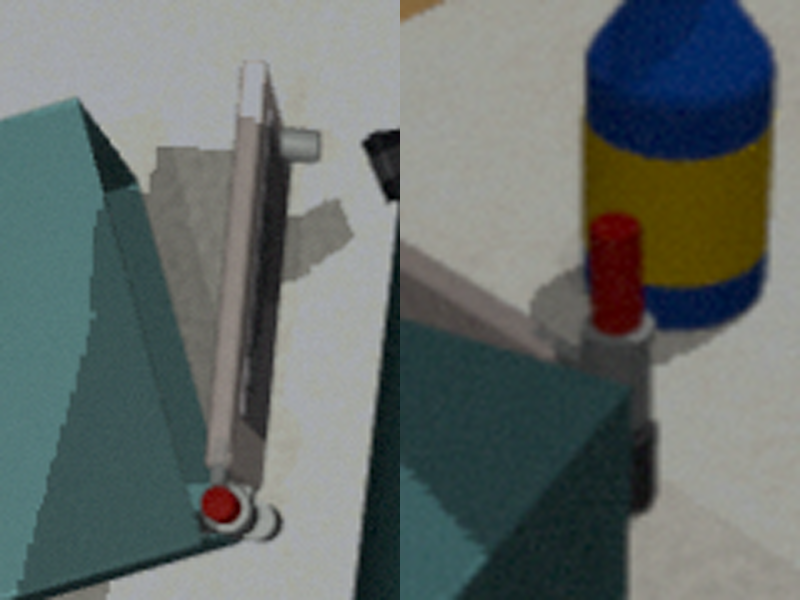

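Call:
step_arm:
  dp:
    - [0.4, 0, -0.7]
    - [0.4, 0, -0.7]
    - [0.4, 0, -0.7]
    - [0.4, 0, -0.7]
    - [0, 0, -0.7]
    - [0, 0, -0.7]
    - [0, 0, -0.7]
    - [0, 0, -0.7]
    - [0, 0, -0.7]
    - [0, 0, -0.4]
  angular:
    - [0, 0, 0]
    - [0, 0, 0]
    - [0, 0, 0]
    - [0, 0, 0]
    - [0, 0, 0]
    - [0, 0, 0]
    - [0, 0, 0]
    - [0, 0, 0]
    - [0, 0, 0]
    - [0, 0, 0]
  grip: [0, 0, 0, 0, 0, 0, 0, 0, 0, 0]

```text
time_s: 21.5
ee_pos: [678.9, -104.0, 183.1]
eef_rot: [[0.917, 0.399, -0.004], [0.399, -0.917, 0.0], [-0.004, -0.002, -1.0]]
force: [-0.7, 0.2, 0.2]
finger_gap: 0.3
grasp_force: 0.0
```

Call:
step_arm:
  dp:
    - [0, 0.6, 0]
    - [0, 0.6, 0]
    - [0, 0.6, 0]
    - [0, 0.6, 0]
    - [0, 0.4, 0]
    - [0, 0.2, 0]
    - [0, 0.2, 0]
    - [0, 0.2, 0]
    - [0, 0, 0]
  angular:
    - [0, 0, 0]
    - [0, 0, 0]
    - [0, 0, 0]
    - [0, 0, 0]
    - [0, 0, 0]
    - [0, 0, 0]
    - [0, 0, 0]
    - [0, 0, 0]
    - [0, 0, 0]
  grip: [0, 0, 0, 0, 0, 0, 0, 0, 0]

```text
time_s: 22.4
ee_pos: [680.0, -18.7, 186.3]
eef_rot: [[0.917, 0.4, -0.0], [0.4, -0.917, 0.0], [0.0, -0.0, -1.0]]
force: [-0.1, 0.0, 0.4]
finger_gap: -0.0
grasp_force: 0.0
```

Call:
step_arm:
  dp:
    - [0, 0.15, 0]
    - [0, 0.15, 0]
    - [0, 0.15, 0]
    - [0, 0.15, 0]
    - [0, 0.15, 0]
    - [0, 0.15, 0]
    - [0, 0, 0]
  angular:
    - [0, 0, 0]
    - [0, 0, 0]
    - [0, 0, 0]
    - [0, 0, 0]
    - [0, 0, 0]
    - [0, 0, 0]
    - [0, 0, 0]
  grip: [0, 0, 0, 0, 0, 0, 0]

```text
time_s: 23.1
ee_pos: [680.1, 4.5, 186.3]
eef_rot: [[0.916, 0.4, 0.0], [0.4, -0.916, 0.001], [0.0, -0.001, -1.0]]
force: [0.1, 0.1, 0.4]
finger_gap: 0.3
grasp_force: 0.1
```

Run:
```python
from h import *
S=cam("top"); P=cloud(S); cv2.imwrite("pics/t6.png",S["color"][...,::-1])
k=(np.abs(P[...,2]-230)<4)&(P[...,0]>440)&(P[...,0]<720)&(P[...,1]>15)&(P[...,1]<300)
l=np.argwhere(k)[:,::-1]; b=cv2.minAreaRect(l.astype(np.float32)); print(plane(S,cv2.boxPoints(b),230).round(1))
```

```text
[[646.8 244.8 230. ]
 [687.4  96.7 230. ]
 [476.2  33.7 230. ]
 [434.1 178.  230. ]]
```

Call:
step_arm:
  dp:
    - [0, 0.15, 0]
    - [0, 0.15, 0]
    - [0, 0.15, 0]
    - [0, 0.15, 0]
    - [0, 0.15, 0]
    - [0, 0.15, 0]
    - [0, 0.15, 0]
    - [0, 0.15, 0]
    - [0, 0, 0]
  angular:
    - [0, 0, 0]
    - [0, 0, 0]
    - [0, 0, 0]
    - [0, 0, 0]
    - [0, 0, 0]
    - [0, 0, 0]
    - [0, 0, 0]
    - [0, 0, 0]
    - [0, 0, 0]
  grip: [0, 0, 0, 0, 0, 0, 0, 0, 0]

```text
time_s: 24.05
ee_pos: [680.0, 34.5, 186.3]
eef_rot: [[0.916, 0.4, 0.0], [0.4, -0.916, 0.001], [0.0, -0.001, -1.0]]
force: [-0.8, -0.5, 0.5]
finger_gap: 0.0
grasp_force: 0.3
```

Call:
step_arm:
  dp:
    - [0, 0.08, 0]
    - [0, 0.08, 0]
    - [0, 0.08, 0]
    - [0, 0.08, 0]
    - [0, 0, 0]
  angular:
    - [0, 0, 0]
    - [0, 0, 0]
    - [0, 0, 0]
    - [0, 0, 0]
    - [0, 0, 0]
  grip: [0, 0, 0, 0, 0]

```text
time_s: 24.55
ee_pos: [680.0, 41.9, 186.3]
eef_rot: [[0.917, 0.4, -0.0], [0.4, -0.917, 0.0], [0.0, -0.0, -1.0]]
force: [-0.7, -1.1, 0.9]
finger_gap: -0.0
grasp_force: 0.4
```

Run:
```python
from h import *
T=cam("top"); S=cam("side")
w=np.zeros((600,800,3),np.uint8)
w[:,:400]=cv2.resize(T["color"][110:290,200:320],(400,600),interpolation=2)
w[:,400:]=cv2.resize(S["color"][170:290,200:350],(400,600),interpolation=2)
cv2.imwrite("pics/m7.png",w[...,::-1])
```

```text
(no output)
```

View pics/m7.png

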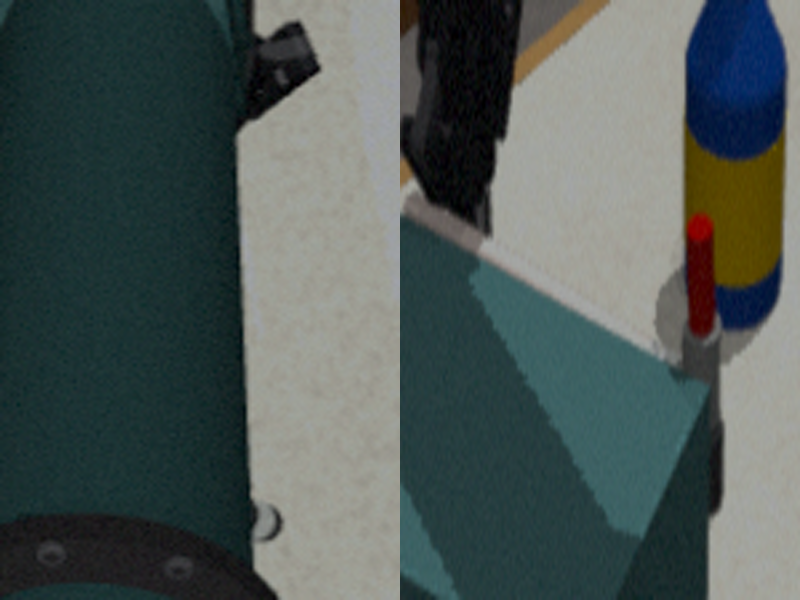

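Call:
step_arm:
  dp:
    - [0, 0.08, 0]
    - [0, 0.08, 0]
    - [0, 0.08, 0]
    - [0, 0.08, 0]
    - [0, 0, 0]
  angular:
    - [0, 0, 0]
    - [0, 0, 0]
    - [0, 0, 0]
    - [0, 0, 0]
    - [0, 0, 0]
  grip: [0, 0, 0, 0, 0]

```text
time_s: 25.15
ee_pos: [680.0, 50.0, 186.3]
eef_rot: [[0.917, 0.4, -0.0], [0.4, -0.917, 0.0], [0.0, -0.0, -1.0]]
force: [-0.3, -0.1, 0.7]
finger_gap: -0.4
grasp_force: 0.4
```

Call:
step_arm:
  dp:
    - [0, 0.06, 0]
    - [0, 0.06, 0]
    - [0, 0, 0]
  angular:
    - [0, 0, 0]
    - [0, 0, 0]
    - [0, 0, 0]
  grip: [0, 0, 0]

```text
time_s: 25.45
ee_pos: [680.0, 52.7, 186.3]
eef_rot: [[0.917, 0.4, -0.0], [0.4, -0.917, 0.0], [0.0, -0.0, -1.0]]
force: [0.5, 0.3, 1.0]
finger_gap: -0.2
grasp_force: 0.4
```

Call:
step_arm:
  dp:
    - [0, 0.06, 0]
    - [0, 0.04, 0]
    - [0, 0, 0]
  angular:
    - [0, 0, 0]
    - [0, 0, 0]
    - [0, 0, 0]
  grip: [0, 0, 0]

```text
time_s: 25.75
ee_pos: [680.0, 55.1, 186.3]
eef_rot: [[0.917, 0.4, -0.0], [0.4, -0.917, 0.0], [0.0, -0.0, -1.0]]
force: [-0.4, -0.5, 1.0]
finger_gap: -0.1
grasp_force: 0.4
```

Call:
step_arm:
  dp:
    - [0, 0.05, 0]
    - [0, 0.05, 0]
    - [0, 0, 0]
  angular:
    - [0, 0, 0]
    - [0, 0, 0]
    - [0, 0, 0]
  grip: [0, 0, 0]

```text
time_s: 26.05
ee_pos: [680.1, 57.2, 186.3]
eef_rot: [[0.917, 0.399, 0.0], [0.399, -0.917, -0.0], [0.0, 0.0, -1.0]]
force: [-0.5, -1.5, 1.2]
finger_gap: -0.0
grasp_force: 0.3
```

Call:
step_arm:
  dp:
    - [0, 0.04, 0]
    - [0, 0.04, 0]
    - [0, 0, 0]
  angular:
    - [0, 0, 0]
    - [0, 0, 0]
    - [0, 0, 0]
  grip: [0, 0, 0]

```text
time_s: 26.35
ee_pos: [680.4, 57.6, 186.5]
eef_rot: [[0.917, 0.398, 0.001], [0.398, -0.917, -0.002], [-0.0, 0.002, -1.0]]
force: [0.6, -4.7, 2.2]
finger_gap: 0.2
grasp_force: 0.3
```

Call:
step_arm:
  dp:
    - [0, 0.04, 0]
    - [0, 0.04, 0]
    - [0, 0, 0]
  angular:
    - [0, 0, 0]
    - [0, 0, 0]
    - [0, 0, 0]
  grip: [0, 0, 0]

```text
time_s: 26.65
ee_pos: [680.7, 58.0, 186.7]
eef_rot: [[0.918, 0.397, 0.001], [0.397, -0.918, -0.003], [-0.0, 0.004, -1.0]]
force: [0.1, -6.7, 3.1]
finger_gap: 0.3
grasp_force: 0.2
```

Call:
step_arm:
  dp:
    - [0, -0.1, 0]
    - [0, -0.2, 0]
    - [0, -0.5, 0]
    - [0, -0.8, 0]
    - [0, -0.9, 0]
    - [0, -0.9, 0]
    - [0, -0.9, 0.5]
    - [0, -0.9, 0.9]
    - [0, -0.9, 0.9]
    - [0, -0.9, 0.9]
  angular:
    - [0, 0, 0]
    - [0, 0, 0]
    - [0, 0, 0]
    - [0, 0, 0]
    - [0, 0, 0]
    - [0, 0, 0]
    - [0, 0, 0]
    - [0, 0, 0]
    - [0, 0, 0]
    - [0, 0, 0]
  grip: [0, 0, 0, 0, 0, 0, 0, 0, 0, 0]

```text
time_s: 27.65
ee_pos: [679.2, -116.3, 266.7]
eef_rot: [[0.917, 0.398, -0.001], [0.398, -0.917, -0.0], [-0.001, -0.0, -1.0]]
force: [0.7, -0.4, 0.3]
finger_gap: -0.3
grasp_force: 0.0
```

Call:
step_arm:
  dp:
    - [-0.4, -0.8, 0.5]
    - [-0.4, -0.5, 0.5]
    - [-0.4, 0, 0.5]
    - [-0.4, 0, 0]
    - [0, 0, 0]
    - [0, 0, 0]
  angular:
    - [0, 0, 0]
    - [0, 0, 0]
    - [0, 0, 0]
    - [0, 0, 0]
    - [0, 0, 0]
    - [0, 0, 0]
  grip: [0, 0, 0, 0, 0, 0]

```text
time_s: 28.25
ee_pos: [639.6, -144.3, 303.1]
eef_rot: [[0.916, 0.401, -0.001], [0.401, -0.916, 0.001], [-0.001, -0.001, -1.0]]
force: [-1.0, 0.4, 0.4]
finger_gap: -0.2
grasp_force: 0.0
```

Run:
```python
from h import *
T=cam("top"); S=cam("side")
w=np.zeros((600,800,3),np.uint8)
w[:,:400]=cv2.resize(T["color"][110:290,200:320],(400,600),interpolation=2)
w[:,400:]=cv2.resize(S["color"][170:290,270:350],(400,600),interpolation=2)
cv2.imwrite("pics/m8.png",w[...,::-1])
print(blobs(red(T),8),blobs(red(S),8)); P=cloud(T)
k=(P[...,2]>209)&(P[...,2]<226)&(P[...,0]>515)&(P[...,0]<730)&(P[...,1]>20)&(P[...,1]<110);q=P[k]
f=np.polyfit(q[:,0],q[:,1],1);print("door angle",np.arctan(f[0]),len(q),"cab .29")
```

```text
[([259, 256, 13, 11, 104], [265.0, 261.1]), ([292, 325, 50, 17, 626], [316.6, 332.9])] [([307, 213, 11, 25, 219], [312.2, 224.9]), ([379, 333, 39, 44, 705], [397.7, 355.0])]
door angle 0.2696874861337556 991 cab .29
```

View pics/m8.png

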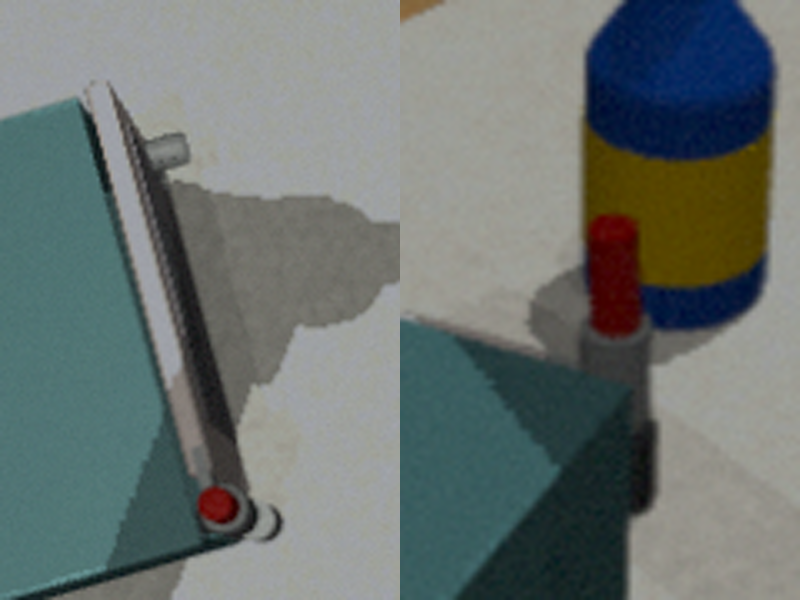

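Run:
```python
from h import *
T=cam("top"); h=cv2.cvtColor(T["color"],cv2.COLOR_RGB2HSV).astype(int); g=T["color"].astype(int)
teal=(h[...,0]>75)&(h[...,0]<100)&(h[...,1]>70)&(h[...,2]>75)
A=[];B=[];C=[]
for v in range(155,235,4):
    row=np.where(teal[v,130:280])[0]+130; t=row.max() if len(row) else 0
    gr=g[v].min(1); w=[u for u in range(t,t+16) if gr[u]>105]
    if w: A.append((t+.5,v)); B.append(((w[0]+w[-1])/2,v)); C.append((v,t,w[0],w[-1]))
print(C)
for L,z in((A,230),(B,219)):
    p=plane(T,L,z); f=np.polyfit(p[:,0],p[:,1],1); print(np.arctan(f[0]),np.std(p[:,1]-np.polyval(f,p[:,0])),[np.polyval(f,x).round(1) for x in(490,580,680)])
# cabinet right-hand side and left edges
k=teal.astype(np.uint8); c=max(cv2.findContours(k,0,1)[0],key=cv2.contourArea); q=cv2.approxPolyDP(c,6,True).reshape(-1,2); print(q.tolist(),plane(T,q,230).round(1).tolist())
```

```text
[(155, np.int64(227), 231, 237), (159, np.int64(228), 232, 238), (163, np.int64(229), 233, 239), (167, np.int64(230), 234, 240), (171, np.int64(231), 235, 241), (175, np.int64(233), 236, 243), (179, np.int64(234), 237, 244), (183, np.int64(235), 238, 245), (187, np.int64(236), 239, 246), (191, np.int64(237), 241, 247), (195, np.int64(238), 242, 248), (199, np.int64(239), 243, 249), (203, np.int64(241), 244, 250), (207, np.int64(242), 245, 251), (211, np.int64(243), 246, 252), (215, np.int64(244), 247, 253), (219, np.int64(245), 248, 254), (223, np.int64(246), 249, 254), (227, np.int64(247), 251, 255), (231, np.int64(248), 252, 257)]
0.2995168523627407 0.4482593808678171 [np.float64(35.5), np.float64(63.3), np.float64(94.2)]
0.28427503239267526 0.3782480901672514 [np.float64(28.9), np.float64(55.2), np.float64(84.5)]
[[222, 140], [133, 168], [168, 298], [259, 272]] [[684.5, 97.6, 230.0], [639.6, 239.1, 230.0], [436.6, 176.2, 230.0], [479.6, 34.9, 230.0]]
```

Run:
```python
from h import *
T=cam("top"); P=cloud(T); q=P[258:265,261:270][red(T)[258:265,261:270]]; print("knob top z",np.median(q[:,2]),"expect 275")
if abs(np.median(q[:,2])-275)<4: print(r.finish_job())
```

```text
knob top z 274.3313739993472 expect 275
the job is handed in; nothing more can be done
None
```

The hinge pin is through both knuckles with its collar home (knob top measured at 274 mm, 275 expected), the door is pushed shut to its stop, the gripper is clear, nothing else was touched, and the job is handed in.

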